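# Cure the glue under the red jewel

## Task

The red jewel has just been glued onto its headdress ornament. Pick up the curing lamp (already switched on), point its lens square at the red jewel from about 5 cm away, matching the slope of its stand, and hold it steady there for two seconds. Then stand the lamp upright on its cork pad again, lens down, and let go; do not shift either ornament or shine the lamp on the green jewel.

Things in the scene. Friction and masses are not known exactly. Their poses are not given: they have to be found in the camera images.
- lamp: Black lit torch, 125 mm long, 0.16 kg, standing lens down on the cork pad. Head 48 mm wide (violet band) for the first 28 mm, tapering to a round barrel 30 mm wide from 40 mm up to the tail at 125 mm; grip the barrel anywhere. Origin: centre of the flat lens face (the underside as it stands); z runs along the barrel from lens to tail; light leaves along -z
- pad: Round cork pad fixed on the bench, 110 mm in diameter, 6 mm thick, where the lamp stands. The origin is the centre of its underside, on the bench; z is up.
- red_jewel (a point): Top of the domed red jewel (36 mm wide) on a gold disc on a loose wooden stand, 100 x 100 mm, 0.7 kg, highest at its rear. Point is 61 mm above the bench. The panel slopes 20 deg; its low edge (yellow beads) faces the robot within 23 deg yaw, its high edge has pink pompoms. z: straight out of the jewel, square to the panel, 20 deg off vertical, leaning over the low edge; x: up the slope
- green_jewel (a point): Top of the domed green jewel (36 mm wide) on a gold disc on a loose wooden stand, 100 x 100 mm, 0.7 kg, highest at its rear. Point is 61 mm above the bench. The panel slopes 20 deg; its low edge (yellow beads) faces the robot within 23 deg yaw, its high edge has pink pompoms. z: straight out of the jewel, square to the panel, 20 deg off vertical, leaning over the low edge; x: up the slope
Things that resemble listed ones, but are neither listed nor needed, are in the scene too. Of the things that look like the lamp, the larger one is meant. What is shaped like the part that bears red_jewel but purple is not meant.

How it is judged:
By the outcome, as a careful person would: the job done as asked, in the order asked, and still so for the second after the job is handed in, with the robot touching nothing.
It also fails if it takes over 51 s, if anything falls off the work surface, if the arm or the gripper's body presses on something with over 40 N, if the wrist force passes 120 N, or if a joint passes its speed limit or range.

## Robot

A 6-joint arm with a two-finger parallel gripper is mounted at the origin on the work surface. World frame = base frame: x ahead of the robot, y to its left, z up, the work surface at z = 0. Lengths are in mm, angles in rad, forces in N, time in s.
With the tool pointing down it reaches from about 350 to 925 mm from the base axis. Payload 6.4 kg.
Tool frame: the origin (TCP) lies on the centre line of the jaws, within the pads' length; the fingertips stand 8 mm ahead of it and the grasp point (between the pads) lies 11 mm behind it (r.tcp_to_tips is the distance from the TCP to the fingertips, in mm); z points along the fingers, y is the direction in which the jaws open and shut (so a half turn about z gives the same grasp; the last joint's range is limited). The gripper opens to 94 mm and grips with 3 to 60 N. Pads are 16 mm wide; open, the fingers measure 119 mm over their backs; the gripper's body (75 mm by 177 mm) begins 78 mm behind the grasp point.
Start: joints at [1.059, 0.245, 1.558, -0, 1.339, -0.174], TCP at [215.415, 613.278, 213.455] pointing down, gripper open.
Joint ranges: [-3.13, 3.13], [-1.02, 2.26], [0.13, 2.54], [-0.95, 4.09], [0.21, 2.88], [-2.74, 2.74]. Speed limits (rad/s): [2.57, 2.57, 3.14, 3.14, 3.14, 3.14].

## Interface

Orientations are given as a rotation vector (axis times angle).
In Python, from cell import r gives the robot as it stands. Calls block until the motion is done:
- r.move_ptp(position, orientation): joint-space move of the TCP to a pose.
- r.move_straight(position, rotation=None, feed=150, force_limit=None): straight line of the TCP; rotation=None keeps the orientation; feed is the mean speed in mm/s. With force_limit (N) it stops when the force on the tool has changed by that much, and returns True; else False.
- r.move_joints(angles): joint-space move.
- r.gripper_open() and r.grasp(): open the fingers fully, or close them until they stop; the grip force is fixed at half the most.
- r.wait(seconds).
- r.inverse_kinematics(position, orientation): joint angles nearest the present ones, or None.
- r.snapshot(name): name is "side" or "top" or "wrist"; returns (picture, depth): 480x640x3 uint8, red, green, blue; 480x640 float32, mm along the optical axis (not along the pixel's ray), 0 where there is no reading.
- r.camera_model(name): a dict with "fx", "fy", "cx", "cy" (pixels), "origin" and "orientation" of the camera in the world; the wrist camera has in their place "T_tool_cam" (4x4, takes a point from camera to tool coordinates, whose origin is the TCP and whose axes are the flange's). Camera axes: x right, y up, looking along -z (the intrinsics and any distortion apply to the point x, -y, -z); pixel columns grow to the right and rows downward; lengths in mm; the calibration is good to about 2 mm. A picture is of the moment at which its call begins: read the wrist's pose just before it. camera_model takes no time and is no camera call.
A pose or a line that the arm cannot do raises r.MotionError and nothing moves.
- r.finish_job(): hands the job in, once; it reports no verdict.
Readings, each from a call of its own:
- r.current_time(): time.
- r.current_joint_pos(): joint angles.
- r.current_joint_vel(): joint speeds.
- r.current_joint_efforts(): joint torques, N m.
- r.current_ee_pos(): TCP position.
- r.current_ee_rot(): TCP orientation.
- r.current_contact_force(): force on the tool from outside, world axes, zero at the start.
- r.current_ft_torque(): the same for the moment, N m.
- r.current_grip_width(): finger opening in mm.
Only numpy, scipy, OpenCV 4.12 (cv2) and the standard library are available. Lean on these libraries where they do the work, as an engineer would, in place of code of your own. Each camera call takes 0.05 s, during which the arm holds its last target. There are 200 camera calls.

## Working session

There is one attempt and no reset: what is moved stays moved. The work goes in short steps, each a Python script; the robot and the scene stay as the last script left them, time stands still between calls to the robot, and variables do not carry over. Pictures are saved under pics/ and viewed, on a budget of 10 in all, crops included, one or two more only if the job needs it, and the job is handed in when it is done.

```bash
mkdir -p pics; ls
python3 - <<'E'
from cell import r
import cv2,numpy as np
for n in("top","side"):
    p,d=r.snapshot(n); cv2.imwrite(f"pics/{n}1.png",p[:,:,::-1]); np.save(f"{n}_d.npy",d)
    print(n,r.camera_model(n))
print(r.camera_model("wrist"),r.current_ee_rot(),r.current_time())
E
```

```text
pics
top {'fx': 547.8083269457362, 'fy': 547.8083269457362, 'cx': 321.5092498273285, 'cy': 243.0955918762628, 'origin': array([ 422.76979473,   18.21675546, 1304.32225591]), 'orientation': array([ 0.02961988, -0.0563517 , -1.55342106])}
side {'fx': 583.6495442377363, 'fy': 583.6495442377363, 'cx': 329.6709830596162, 'cy': 234.2454583314329, 'origin': array([ 379.98758208, -904.58796642,  671.41826533]), 'orientation': array([ 0.99421814, -0.05781869, -0.14034653])}
{'fx': 425.4609609093733, 'fy': 425.4609609093733, 'cx': 309.15644905313883, 'cy': 244.80425275847517, 'T_tool_cam': array([[-2.96311588e-04,  9.73787117e-01,  2.27461124e-01,
         6.66248432e+01],
       [ 9.99999653e-01,  4.65542370e-04, -6.90349517e-04,
        -1.23674474e+00],
       [-7.78146257e-04,  2.27460841e-01, -9.73786917e-01,
        -1.71760129e+02],
       [ 0.00000000e+00,  0.00000000e+00,  0.00000000e+00,
         1.00000000e+00]])} [-5.28000252e-01 -3.09630924e+00  2.49035094e-03] 0.1
```

View pics/top1.png

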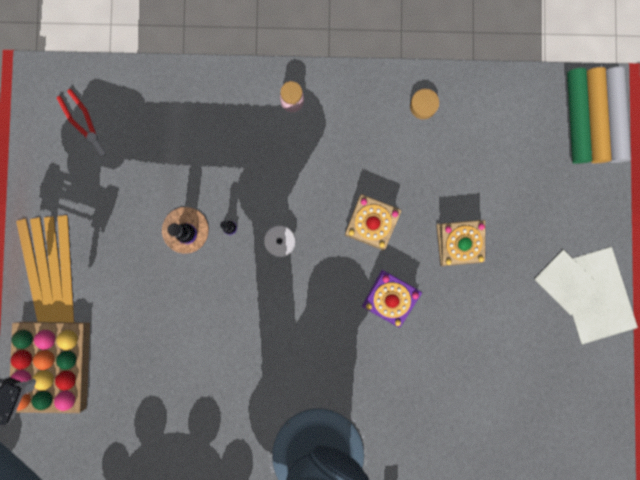

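View pics/side1.png

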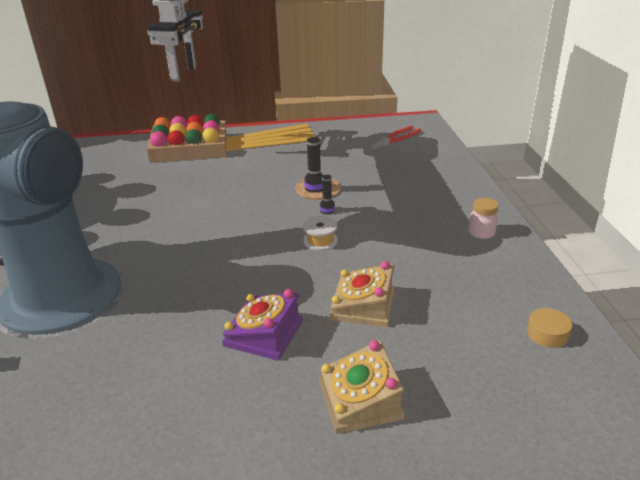

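```bash
cat > h.py <<'E'
import cv2,numpy as np
from scipy.spatial.transform import Rotation as R
def cam(r,n,T=None):
    m=r.camera_model(n)
    if n=="wrist":
        A=R.from_rotvec(r.current_ee_rot()).as_matrix(); t=m["T_tool_cam"]
        return m,A@t[:3,:3],A@t[:3,3]+r.current_ee_pos()
    return m,R.from_rotvec(m["orientation"]).as_matrix(),np.array(m["origin"])
def ray(c,u,v):
    m,A,o=c; u,v=np.broadcast_arrays(np.float64(u),np.float64(v))
    d=np.stack([(u-m["cx"])/m["fx"],-(v-m["cy"])/m["fy"],-np.ones_like(u)],-1)
    return d@A.T
def onz(c,u,v,z):
    d=ray(c,u,v); return c[2]+d*((z-c[2][2])/d[...,2])[...,None]
def depthpts(c,u,v,d): return c[2]+ray(c,u,v)*d[...,None]
def blobs(hsv,lo,hi,amin=8):
    lo,hi=np.array(lo),np.array(hi)
    if lo[0]>hi[0]:
        k=cv2.inRange(hsv,np.array([lo[0],*lo[1:]]),np.array([179,*hi[1:]]))|cv2.inRange(hsv,np.array([0,*lo[1:]]),hi)
    else:k=cv2.inRange(hsv,lo,hi)
    n,l,s,ce=cv2.connectedComponentsWithStats(k)
    return [(ce[i].round(1),s[i,4],l==i) for i in range(1,n) if s[i,4]>=amin]
E
python3 - <<'E'
from cell import r
from h import *
im=cv2.imread("pics/top1.png");d=np.load("top_d.npy");c=cam(r,"top")
h=cv2.cvtColor(im,cv2.COLOR_BGR2HSV)
def show(t,b,z):
    for ce,a,m in b:
        v,u=np.nonzero(m); p=depthpts(c,u,v,d[v,u])
        print(t,ce,a,onz(c,*ce,z).round(0),"depth med",np.median(p,0).round(0))
roi=np.zeros_like(h);roi[180:340,150:500]=h[180:340,150:500]
show("red",blobs(roi,(172,150,80),(6,255,255),30),61)
show("green",blobs(roi,(45,100,40),(85,255,255),30),61)
show("pink",blobs(roi,(155,90,120),(171,255,255),6),80)
# pad edge
show("cork",blobs(roi,(5,60,60),(20,160,255),100),6)
k=blobs(roi[:, :220],(5,60,60),(20,160,255),100)
v,u=np.nonzero(max(k,key=lambda b:b[1])[2]); print("pad",cv2.minEnclosingCircle(np.stack([u,v],1).astype(np.float32)))
# tail via depth
vv,uu=np.mgrid[200:260,160:240];p=depthpts(c,uu,vv,d[200:260,160:240])
for lo,hi in((110,150),(50,105)):
    q=p[(p[...,2]>lo)&(p[...,2]<hi)]; print(lo,len(q),np.median(q,0),q.min(0),q.max(0))
# panel planes
for u0,v0 in((373,223),(465,243)):
    vv,uu=np.mgrid[v0-35:v0+36,u0-35:u0+36]; q=depthpts(c,uu,vv,d[v0-35:v0+36,u0-35:u0+36]); 
    e=np.hypot(uu-u0,vv-v0); q=q[(e<24)&(e>11)]; q=q[(q[:,2]>20)]
    A=np.c_[q[:,:2],np.ones(len(q))]
    for _ in range(5):
        s=np.linalg.lstsq(A,q[:,2],rcond=None)[0]; k=abs(A@s-q[:,2])<5; A,q=A[k],q[k]
    n=np.array([-s[0],-s[1],1]);n/=np.linalg.norm(n);print("normal",n,np.degrees(np.arccos(n[2])),"yaw",np.degrees(np.arctan2(s[1],s[0])),len(q))
a=cv2.resize(im[185:335,150:500],None,fx=2.2,fy=2.2,interpolation=cv2.INTER_CUBIC);cv2.imwrite("pics/crop.png",a)
E
```

```text
red [372.8 222.8] 139 [ 540. -119.   61.] depth med [ 539. -119.   60.]
red [391.8 300.7] 136 [ 363. -164.   61.] depth med [ 363. -164.   60.]
green [464.7 243.8] 135 [ 495. -329.   61.] depth med [ 495. -330.   60.]
pink [363.5 201.3] 24 [586. -95.  80.] depth med [587. -96.  71.]
pink [394.7 213.3] 24 [ 560. -166.   80.] depth med [ 561. -168.   72.]
pink [481.  226.1] 23 [ 535. -361.   80.] depth med [ 535. -364.   70.]
pink [448.1 229.1] 22 [ 527. -287.   80.] depth med [ 528. -289.   70.]
pink [385.4 279.2] 36 [ 412. -146.   80.] depth med [ 412. -147.   70.]
pink [415.  295.4] 36 [ 377. -213.   80.] depth med [ 377. -215.   70.]
cork [372.1 222. ] 1587 [ 547. -123.    6.] depth med [ 542. -119.   49.]
cork [185.4 228.7] 1251 [523. 319.   6.] depth med [528. 318.   6.]
cork [460.4 242.4] 1577 [ 502. -335.    6.] depth med [ 500. -319.   48.]
cork [392.  299.2] 786 [ 364. -172.    6.] depth med [ 368. -166.   52.]
pad ((184.8917236328125, 229.6817169189453), 23.50149154663086)
110 187 [509.89827131 312.8444609  131.36212305] [495.35107906 299.55446388 110.31375837] [525.35668343 329.21358571 136.78658757]
50 177 [519.48398883 222.37482744  84.84191038] [495.2587787  204.35414143  50.60813257] [535.50328137 316.96212866 104.59440672]
normal [-0.14915708 -0.07504029  0.98596203] 9.611677280999055 yaw 26.706775084566775 249
normal [-0.01736914 -0.76149724  0.64793538] 49.61388117695782 yaw 88.69335580325118 43
```

View pics/crop.png

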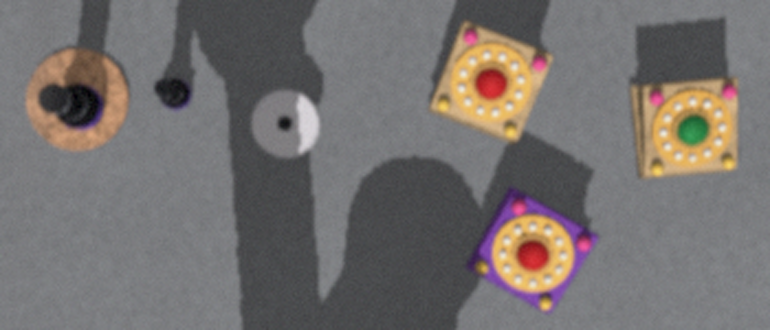

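Candidates: lamp-like – (178,231) large on the cork pad, (229,227) small: the large one is meant. Red-jewel stands – (373,223) wooden, (392,300) purple: the wooden one is meant. The crop confirms both choices. The pompoms give the red stand a yaw of about -20°. Next I take close looks with the wrist camera.

```bash
cat >> h.py <<'E'
def pose(zt,xaz):
    "tool z along zt, tool x toward azimuth xaz (deg) as near as can be"
    z=np.array(zt,float);z/=np.linalg.norm(z);a=np.radians(xaz);x=np.array([np.cos(a),np.sin(a),0]);x-=z*(x@z);x/=np.linalg.norm(x)
    return R.from_matrix(np.stack([x,np.cross(z,x),z],1)).as_rotvec()
E
python3 - <<'E'
from cell import r
from h import *
D=[0,0,-1]
for az in(150,180,200,225,240): print(az,[None if q is None else q.round(2) for q in(r.inverse_kinematics([511,314,85],pose(D,az)),)])
s=np.radians(20);up=np.array([np.cos(s),-np.sin(s),0]);n=-np.sin(s)*up+np.array([0,0,np.cos(s)])
for az in(160,180,200,225,240):
    q=r.inverse_kinematics(np.array([540,-119,61])+n*(50+79),pose(-n,az));print(az,None if q is None else q.round(2))
for nm,p,az in(("j",[540,-119,240],180),("l",[511,314,260],200)):
    r.move_ptp(p,pose(D,az)); r.wait(.2)
    c=cam(r,"wrist");im,d=r.snapshot("wrist");cv2.imwrite(f"pics/w{nm}.png",im[:,:,::-1]);np.savez(f"w{nm}.npz",d=d,A=c[1],o=c[2]);print(r.current_time())
E
```

```text
150 [array([ 0.36,  0.28,  1.77, -0.  ,  1.09, -0.69])]
180 [array([ 0.36,  0.28,  1.77, -0.  ,  1.09, -1.21])]
200 [array([ 0.36,  0.28,  1.77, -0.  ,  1.09, -1.56])]
225 [array([ 0.36,  0.28,  1.77, -0.  ,  1.09, -1.99])]
240 [array([ 0.36,  0.28,  1.77, -0.  ,  1.09, -2.26])]
160 [-0.45 -0.29  2.17  0.04  0.91 -1.69]
180 [-0.45 -0.29  2.17  0.04  0.91 -2.06]
200 [-0.45 -0.29  2.17  0.04  0.91 -2.42]
225 None
240 None
3.175
5.025
```

View pics/wj.png

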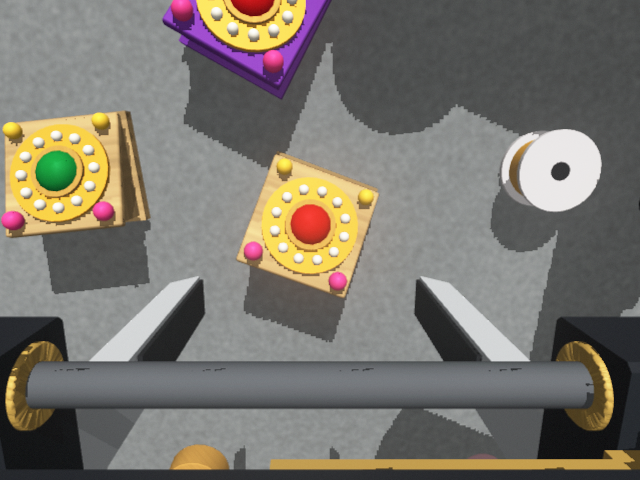

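View pics/wl.png

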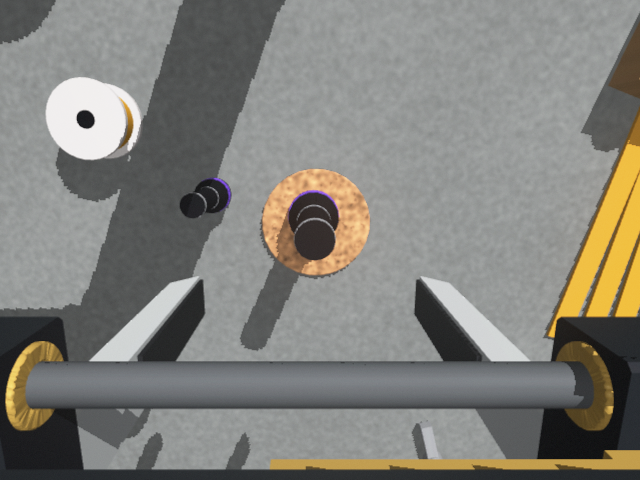

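Wrist view 1 shows the red jewel at (310,224), yellow beads at the top (towards the robot) and pink pompoms at (253,251) and (338,281). View 2 shows the lamp tail at (315,240) and the pad centre at about (316,222).

Run:
```python
from cell import r
from h import *
m=r.camera_model("wrist")
f=np.load("wj.npz");c=(m,f["A"],f["o"]);d=f["d"];im=cv2.imread("pics/wj.png");h=cv2.cvtColor(im,cv2.COLOR_BGR2HSV)
roi=np.zeros_like(h);roi[150:305,230:385]=h[150:305,230:385]
red=max(blobs(roi,(174,150,80),(6,255,255),100),key=lambda b:b[1]);J=onz(c,*red[0],58);print("jewel",red[:2],J, depthpts(c,310,218,d[218,310]))
P=[]
for ce,a,k in blobs(roi,(155,90,120),(173,255,255),60):
    if abs(k.nonzero()[0].mean()-red[0][1])>20: P.append(onz(c,*ce,71));print("pink",ce,a,P[-1])
Y=[]
for ce,a,k in blobs(roi,(23,150,100),(32,255,255),60):
    if a<500: print("yel",ce,a,onz(c,*ce,45))
# plane from depth of wood (ring-disc and panel): fit on pixels within panel and outside jewel
vv,uu=np.mgrid[160:295,240:380];q=depthpts(c,uu,vv,d[160:295,240:380]);e=np.hypot(uu-red[0][0],vv-red[0][1])
q=q[(e<62)&(e>46)];q=q[q[:,2]>25]
for _ in range(6):
    A=np.c_[q[:,:2],np.ones(len(q))];s=np.linalg.lstsq(A,q[:,2],rcond=None)[0];q=q[abs(A@s-q[:,2])<(4 if _<3 else 2)]
print("slope",np.degrees(np.arctan(np.hypot(*s[:2]))),"yaw",np.degrees(np.arctan2(s[1],s[0])),len(q))
if len(P)==2:
    w=P[0]-P[1];w=w if w[1]>0 else -w;print("yaw pink",np.degrees(np.arctan2(-w[0],w[1])),np.linalg.norm(w))
g=blobs(h,(45,100,40),(85,255,255),300);print("green",[onz(c,*b[0],58) for b in g])
f=np.load("wl.npz");c=(m,f["A"],f["o"]);d=f["d"];vv,uu=np.mgrid[160:285,255:375];q=depthpts(c,uu,vv,d[160:285,255:375])
k=(q[...,2]>127);print("tail z",np.median(q[k][:,2]));ct,rad=cv2.minEnclosingCircle(np.stack([uu[k],vv[k]],1).astype(np.float32))
print(ct,rad,onz(c,*ct,131), "rad mm",rad*abs(c[2][2]-131)/m["fx"])
im=cv2.imread("pics/wl.png");h=cv2.cvtColor(im,cv2.COLOR_BGR2HSV);roi=np.zeros_like(h);roi[155:285,250:380]=h[155:285,250:380]
b=max(blobs(roi,(4,50,60),(22,200,255),500),key=lambda b:b[1]);v,u=np.nonzero(b[2]);ct,rad=cv2.minEnclosingCircle(np.stack([u,v],1).astype(np.float32));print("pad",onz(c,*ct,6),rad)
```

```text
jewel (array([310.1, 223.8]), np.int32(1202)) [ 537.61121412 -118.37453313   58.        ] [ 532.36700186 -118.46779587   59.71892612]
pink [252.7 250.5] 257 [ 557.61037482 -165.75041172   71.        ]
pink [337.2 280.6] 243 [583.62109072 -95.63874765  71.        ]
yel [284.1 163.4] 109 [ 488.02837888 -140.40497239   45.        ]
yel [366.  194.4] 113 [514.26054651 -70.19740879  45.        ]
slope 17.095750385526475 yaw -23.596370168216104 1733
yaw pink -20.354342724599363 74.78103222736061
green [array([ 493.19331427, -327.2363617 ,   58.        ])]
tail z 131.49583386179359
(324.3463134765625, 223.30062866210938) 75.60757446289062 [495.9022526  319.04353663 131.        ] rad mm 53.43719269420401
pad [517.31834229 322.16242058   6.        ] 54.28763198852539
```

Run:
```python
from cell import r
from h import *
m=r.camera_model("wrist")
f=np.load("wl.npz");c=(m,f["A"],f["o"]);d=f["d"];vv,uu=np.mgrid[190:275,275:355];q=depthpts(c,uu,vv,d[190:275,275:355])
k=(abs(q[...,2]-131)<4).astype(np.uint8);n,l,s,ce=cv2.connectedComponentsWithStats(k);i=1+s[1:,4].argmax();k=l==i
ct,rad=cv2.minEnclosingCircle(np.stack([uu[k],vv[k]],1).astype(np.float32))
print(s[i],ct,rad,onz(c,*ct,131),"rad mm",rad*abs(c[2][2]-131)/m["fx"],np.median(q[k],0))
```

```text
[  19   28   42   42 1372] (314.70245361328125, 238.7484588623047) 21.0391788482666 [508.91136456 316.43033804 131.        ] rad mm 14.869868028823685 [508.90050141 316.45714009 131.45284807]
```

```bash
cat >> h.py <<'E'
s=np.radians(20);yw=np.radians(-20.4);up=np.array([np.cos(yw),np.sin(yw),0]);n=-np.sin(s)*up+np.array([0,0,np.cos(s)])
J=np.array([538.3,-118.8,61]);QC=pose(-n,160);QD=pose([0,0,-1],200)
E
python3 - <<'E'
from cell import r
from h import *
L=[508.9,316.4]
r.move_straight([*L,150],QD,feed=150); print(r.move_straight([*L,80],feed=100,force_limit=15))
r.grasp();print("w",r.current_grip_width(),r.current_ee_pos(),r.current_time())
r.move_straight([*L,180],feed=100)
print("w",r.current_grip_width(),r.current_contact_force(),r.current_ft_torque())
r.move_ptp(J+n*(95+74),QC);r.wait(.2)
print(r.current_ee_pos(),r.current_time())
for v in("side","wrist"):
    c=cam(r,v);p,d=r.snapshot(v);cv2.imwrite(f"pics/c_{v}.png",p[:,:,::-1]);np.savez(f"c_{v}.npz",d=d,A=c[1],o=c[2])
a=cv2.imread("pics/c_side.png")[100:420,220:540];b=cv2.imread("pics/c_wrist.png")
cv2.imwrite("pics/c.png",np.hstack([cv2.resize(a,(400,400)),cv2.resize(b,(400,300),interpolation=3)] if 0 else [cv2.resize(a,(400,400)),cv2.copyMakeBorder(cv2.resize(b,(400,300)),0,100,0,0,0)]))
E
```

```text
False
w 29.52822236935664 [508.89098894 316.40688176  79.98169217] 7.7583
w 29.700072060161958 [-0.59437528  0.18696179 -1.80998847] [ 0.05798332 -0.01724353  0.04102296]
[484.41103217 -98.06614171 219.74898598] 10.65
```

View pics/c.png

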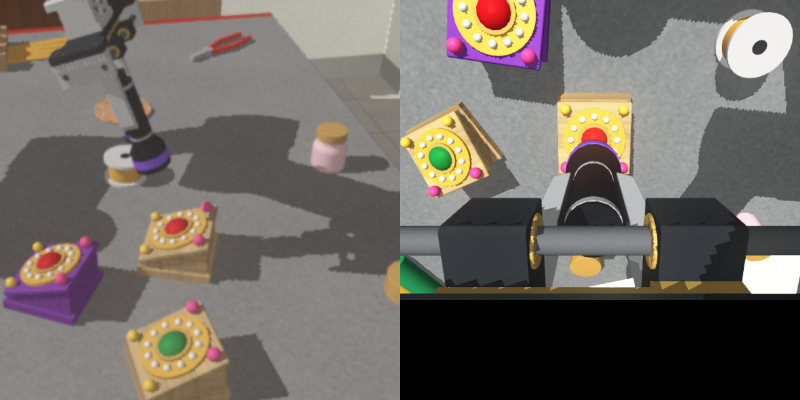

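Side view: the lamp is held, tilted, to the upper left of the red stand. Wrist view: lamp in line with the jewel, stand edges parallel to the image. I check the lamp's tilt in the hand from the wrist depth.

Run:
```python
from cell import r
from h import *
m=r.camera_model("wrist");d=np.load("c_wrist.npz")["d"];t=m["T_tool_cam"]
vv,uu=np.mgrid[230:400,240:400];q=depthpts((m,t[:3,:3],t[:3,3]),uu,vv,d[230:400,240:400]).reshape(-1,3)
q=q[(abs(q[:,1])<40)&(q[:,0]>-5)&(q[:,0]<32)]
for z in range(-50,82,8):
    k=q[abs(q[:,2]-z)<4]; k=k[abs(k[:,1])<30]
    if len(k)>20: print(z,len(k),"xmax",np.percentile(k[:,0],97).round(1),"y",np.percentile(k[:,1],[3,97]).round(1))
```

```text
-50 4120 xmax 13.3 y [-19.1  21.1]
-42 1289 xmax 13.5 y [-22.6  24.3]
-34 1309 xmax 13.3 y [-23.8  24.4]
-26 1151 xmax 13.3 y [-24.8  24. ]
-18 1000 xmax 13.4 y [-26.1  24.2]
-10 881 xmax 13.3 y [-26.  24.]
-2 756 xmax 13.3 y [-25.7  23.2]
6 454 xmax 13.3 y [-19.6  17.7]
14 277 xmax 13.4 y [-14.4  12. ]
22 333 xmax 13.7 y [-15.2  13.1]
30 249 xmax 14.1 y [-15.3  12.6]
38 1436 xmax 19.1 y [-19.9  18. ]
46 808 xmax 22.1 y [-23.3  21.4]
54 298 xmax 22.1 y [-23.7  21.7]
62 75 xmax 20.8 y [-22.2  19.6]
```

Run:
```python
from cell import r
from h import *
r.move_straight(J+n*(50+74),QC,feed=60);r.wait(0.3)
print(r.current_ee_pos()-J-n*124,r.current_time())
r.wait(2.6)
p,_=r.snapshot("side");cv2.imwrite("pics/d.png",cv2.resize(p[180:420,230:470,::-1],(600,600),interpolation=3))
r.move_straight(J+n*(95+74),QC,feed=100)
P=[514,319]
r.move_ptp([*P,180],QD);r.move_straight([*P,90],feed=100)
print("stop",r.move_straight([*P,77],feed=15,force_limit=4),r.current_ee_pos(),r.current_contact_force(),r.current_time())
```

```text
[ 0.1041887  -0.0378367   0.33399521] 11.95
stop True [513.8827362  318.95176224  79.97121523] [-0.28041869 -0.70446481  5.06087274] 18.4583
```

View pics/d.png

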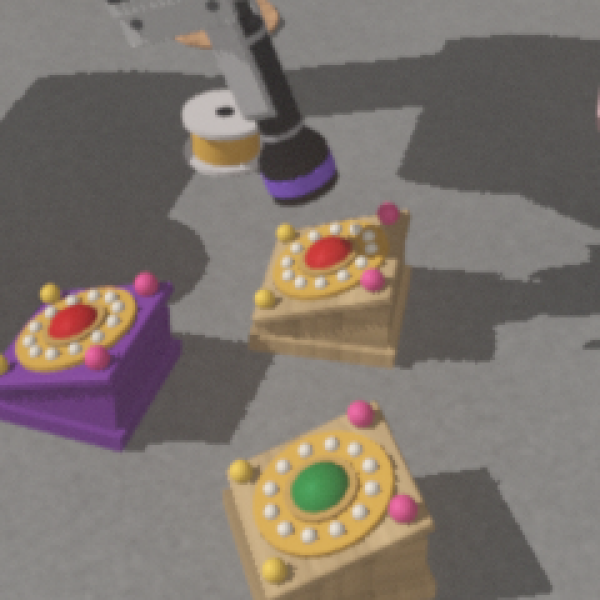

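The side view during the hold shows the violet lens face square over the red jewel at (328,252), its axis running to it. The lamp has since touched the pad at exactly the expected height, so I release it and check.

Run:
```python
from cell import r
from h import *
r.gripper_open();r.wait(.3);r.move_straight([514,319,260],feed=150);r.wait(.3)
c=cam(r,"wrist");p,d=r.snapshot("wrist")
vv,uu=np.mgrid[190:275,275:355];q=depthpts(c,uu,vv,d[190:275,275:355]);k=abs(q[...,2]-131)<4;print("tail",np.median(q[k],0),k.sum())
T=r.snapshot("top")[0];S=r.snapshot("side")[0]
h=cv2.cvtColor(T,cv2.COLOR_RGB2HSV);h[:180]=0;h[340:]=0;h[:,:330]=0
for lo,hi in(((172,150,80),(6,255,255)),((45,100,40),(85,255,255)),((155,90,120),(171,255,255))): print([b[0] for b in blobs(h,lo,hi,15)])
cv2.imwrite("pics/e.png",np.hstack([cv2.resize(p,(400,300)),cv2.resize(S,(400,300))])[:,:,::-1]);print(r.current_time(),r.current_contact_force())
```

```text
tail [513.78596816 319.1033821  131.44426626] 1375
[array([636.1, 251.2]), array([373. , 222.8]), array([391.7, 300.7])]
[array([464.6, 243.8])]
[array([363.4, 201.4]), array([394.8, 213.2]), array([481. , 226.1]), array([448., 229.]), array([385.4, 279. ]), array([415. , 295.4])]
21.65 [ 0.27913634 -1.02510012  0.39036741]
```

View pics/e.png

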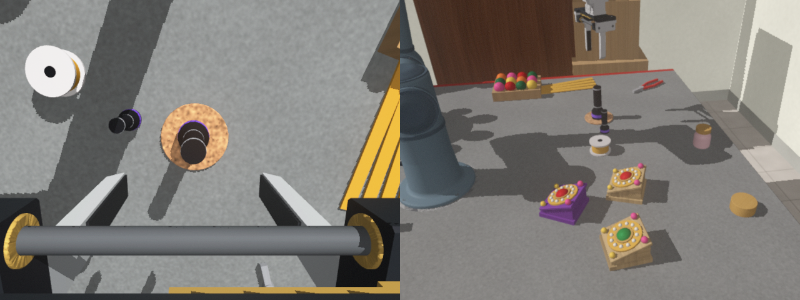

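The lamp stands upright on the pad (wrist view, about (193,140)), and the gripper is clear above it.

```bash
python3 -c "
from cell import r
r.finish_job()"
```

```text
the job is handed in; nothing more can be done
```

I picked up the larger lamp from its cork pad and held it square to the red jewel on the wooden stand for about 2.9 s. The lens was 50 mm from the jewel, tilted 20° at yaw -20.4°. I then stood the lamp back on its pad, let go, backed the gripper off and handed the job in at about 21.7 s.

- **Lamp:** its tail reads (513.8, 319.1, 131.4) mm, so it is upright at the expected height. It stands about 5 mm from the pad's centre.
- **Ornaments:** the jewel and pompom pixels in the top camera moved by no more than 0.2 px, so neither stand shifted.
- **Aim:** during the hold the tool was within 0.4 mm of its commanded point. The side picture shows the lens axis running to the red jewel, and by geometry the green jewel stayed far off the beam. I did not measure the beam's width.
- **Readings that disagreed:** a rough depth fit of the red stand's panel gave 17° slope and -23.6° yaw. I used the stated 20° and the pompom yaw of -20.4°, which the yellow beads confirmed. The wrist depth also suggested the lamp sat 1–2 mm off-centre in the hand; that is within the calibration error, so I left it.

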